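# Refit the hatch panel of a laser beam enclosure

### The arm

A 7-joint arm with a two-finger parallel gripper is mounted at the origin on the work surface. World frame = base frame: x ahead of the robot, y to its left, z up, the work surface at z = 0. Lengths are in mm, angles in rad, forces in N, time in s.
With the tool pointing down it reaches from about 350 to 900 mm from the base axis. Payload 19.9 kg.
Tool frame: the origin (TCP) lies at the very end of the fingers, on their centre line; the grasp point (between the pads) lies 19 mm behind it; z points along the fingers, y is the line along which they close (so a half turn about z gives the same grasp; the last joint's range is limited). The gripper opens to 94 mm and grips with 3 to 60 N. Pads are 16 mm wide; open, the fingers measure 119 mm over their backs; the gripper's body (75 mm by 177 mm) begins 78 mm behind the grasp point.
Start: joints at [1.214, 0.417, -0.01, 1.614, 0.005, 1.111, -0.053], TCP at [194.104, -594.073, 205.425] pointing down, gripper open.
Joint ranges: [-2.81, 2.81], [-0.39, 2.02], [-1.27, 1.25], [0.06, 2.57], [-1.19, 4.33], [0.19, 2], [-2.82, 2.82]. Speed limits (rad/s): [1.89, 1.89, 2.39, 2.39, 3.01, 3.01, 3.01].

### API

Orientations are given as a unit quaternion [x, y, z, w].
In Python, from cell import env gives the robot as it stands.
- The arm moves only by the tool send_rows, never from a script. Its argument "moves" is a list of rows, each a list of 3 entries, a list of its own where there are three numbers: the turn, a rotation vector about the tool's x, y, z in degrees, then the shift along the tool's x, y, z in m, then the closure, from 0 (fully open) to 1 (shut). A call has 1 to 10 rows; each row shifts and turns the commanded pose from where the row before left it, along the tool's axes as they then stand; what a row does not reach is not made up. A row lasts 1/10 s, in which the tool goes at most 50 mm and 8.59 degrees, less where a joint would pass 70% of its speed; a pose out of reach is approached as far as the arm can. A call is refused whole if a number of a shift passes 0.05 or a number of a turn 8.59, either way. A call with a gripper value outside its range is refused whole. The fingers move at their own pace and stop on an object; "squeeze" is the grip in N (left out, the last holds). Time passes only in rows, so rows that do not move let the fingers close. It gives the time, the measured TCP pose, the force, the opening and the grip force at its end, in the units of the state.
- env.state(): the state, without advancing time (a new reading comes with each control period).
- env.read_camera(name): name is "side" or "top"; returns (picture, depth): 384x512x3 uint8, blue, green, red; 384x512 float32, mm along the optical axis (not along the pixel's ray), 0 where there is no reading.
- env.camera_info(name): a dict with "intrinsics" (3x3 intrinsics, pixels), "position" and "orientation" of the camera in the world. Camera axes: x right, y down, z forward; pixel columns grow to the right and rows downward; lengths in mm; the calibration is good to about 2 mm. A picture is of the moment at which its call begins. camera_info takes no time and is no camera call.
- env.finish_job(): hands the job in; it is judged then, once.
The state is a dict: "time": time; "joint_pos": joint angles; "qd": joint speeds; "tau": joint torques, N m; "eef_pos": TCP position; "ee_rot": TCP orientation; "contact_force": force on the tool from outside, world axes, zero at the start; "torque": the same for the moment, N m; "grip_width": opening from 0.0 (shut) to 1.0 (fully open); "finger_force": force on a finger pad.
Only numpy, scipy, OpenCV 4.12 (cv2) and the standard library are available. Lean on these libraries where they do the work, as an engineer would, in place of code of your own. Each camera call takes 0.05 s, during which the arm holds its last target. There are 200 camera calls.

### The job

Refit the orange hatch panel in the black beam enclosure: it is longer than the opening, so pick it up by its handle, tilt it, push its lower end under the lip at the deep end against the yellow sprung bumper, bring the other end down past the opposite lip, and settle the panel flat on the white ledges inside with both ends under the lips, then let go. Work gently: the panel and the enclosure must never be forced (keep well under 20 N), the panel must be lowered onto the ledges and not dropped, and the other things on the table must stay where they are.

Things in the scene. Friction and masses are not known exactly. Their poses are not given: they have to be found in the camera images.
- panel_handle (a point): orange hatch panel, loose, flat on a blue mat: plate 172 (x) x 100 (y) x 5 mm, same either way round, 0.15-0.31 kg. Mid-plate stands a grey handle block, 12 mm thick in x, 50 mm in y, up to 45 mm over the plate: pinch its 12 mm. Point: on the handle's middle line, 33 mm above the plate's underside, 28 above its top; x along the plate, z up.
- housing: black beam enclosure, fixed: open-topped box, outside x -115 to +95 mm, y +-64, 90 mm high. Origin at table height under the centre of its hatch opening, z up. Opening 150 mm in x, 104 in y; straight side walls. At each x end a steel lip covers a pocket. The panel goes in only tilted, its lower end first under the lip at the deep (-x) end.
- deep_lip (a point): middle of the opening's edge at the enclosure's deep (-x) end, on top of the lip, 90 mm above the table; the lip is 4 mm thick. Axes as the enclosure's. Under it the deep pocket with the yellow sprung bumper.
- shallow_lip (a point): middle of the opening's edge at the +x end, on top of its lip (90 mm above the table, 4 mm thick). Its pocket ends at a wall 14 mm further in +x. The panel's second end passes this edge, near level, only while the bumper is pushed to within 2.5 mm of its firm stop.
- bumper_face (a point): where the face of the yellow bumper is when not pushed: 12 mm behind the deep edge (enclosure x = -87 mm). Fixed point. Bumper 60 mm wide, 40 to 84 mm above the table. Pushed to -x it yields 12.5 mm, the spring giving 2 N at first, 7 N at the end, then a firm stop. Once the panel is in, it slides the panel back so that both ends are under the lips.
- ledge_level (a point): point under the opening's centre, at the middle setting of the two white ledges (54 mm above the table). Ledges 10 mm wide run inside along both long sides, whole length, with a gasket that gives 1.5 mm at 7.5 N, then is firm. Their tops' real height differs each time, 46 to 62 mm above the table, and is not measured: find it by touch.
- lens_mount: bystander: black square lens mount on a base, 50 x 50 x 62 mm; origin under its centre
- carton: bystander: brown card carton 70 x 90 x 45 mm; origin under its centre
- lens_case: bystander: white flat lens case 50 x 50 x 18 mm; origin under its centre
- retaining_ring: bystander: black ring 36 mm across, 12 mm high; origin under its centre
- post: bystander: steel post standing up, 13 mm across, 75 mm high; origin under its centre
- driver: bystander: screwdriver lying down; origin under its middle
- lens_cap: bystander: black rubber lens cap 40 mm across, 14 mm high; origin under its centre
There are look-alikes about, which are no part of the job. Of the things like the part that bears panel_handle, leave any that is purple; of the rest the smaller one is meant.

How it is judged:
By the outcome, as a careful person would: the job done as asked, in the order asked, and still so for the second after the job is handed in, with the robot touching nothing.
It also fails if it takes over 54 s, if anything falls off the work surface, if the arm or the gripper's body presses on something with over 40 N, if the wrist force passes 120 N, or if a joint passes its speed limit or range.

## Working session

There is one attempt and no reset: what is moved stays moved. The work goes in short steps, Python scripts to look and compute and a tool call to move; the robot and the scene stay as the last step left them, time stands still between calls to the robot, and variables do not carry over. Pictures are saved under pics/ and viewed, at most 10 in all, crops included, and the job is handed in when it is done.

Besides the shell and the picture viewer there is one more tool, called as name(argument=value, ...), one argument or row to a line, values as JSON. send_rows: Moves the arm, as the interface text tells. Its arguments: {"type":"object","properties":{"moves":{"type":"array"},"squeeze":{"type":"number"}},"required":["moves"]}

```bash
ls; mkdir -p pics
python3 - <<'E'
from cell import env
import cv2,numpy as np
for n in("top","side"):
    p,d=env.read_camera(n); cv2.imwrite(f"pics/{n}0.png",p); np.save(f"pics/{n}0.npy",d)
    print(n,env.camera_info(n))
print(env.state())
E
```

```text
pics
top {'intrinsics': array([[380.86351692,   0.        , 254.55908631],
       [  0.        , 380.86351692, 195.46242096],
       [  0.        ,   0.        ,   1.        ]]), 'position': array([ 387.04273955,  -93.20473733, 1387.27973034]), 'orientation': array([-0.70256613,  0.70956643, -0.04285809,  0.03285573])}
side {'intrinsics': array([[422.69314869,   0.        , 257.45518703],
       [  0.        , 422.69314869, 195.05777855],
       [  0.        ,   0.        ,   1.        ]]), 'position': array([390.88225985, 886.40655707, 954.46911855]), 'orientation': array([-0.05136886,  0.90655854, -0.41757728,  0.03379433])}
{'time': 0.1, 'joint_pos': array([ 1.21351172,  0.41789864, -0.01031639,  1.61410779,  0.00469472,
        1.1107184 , -0.05300148]), 'qd': array([-0.00043444, -0.00138047, -0.00183974, -0.00030019,  0.00155902,
       -0.00032869,  0.0013747 ]), 'tau': array([ 9.21588726e-04, -8.52586412e+01,  6.39618114e-01, -4.26693857e+01,
       -4.88749507e-02,  1.63040555e-02, -5.52833512e-06]), 'eef_pos': array([ 193.99278415, -593.76870416,  204.90014839]), 'ee_rot': array([ 9.87559446e-01,  1.57245141e-01, -1.24533119e-04, -5.39937602e-04]), 'contact_force': array([ 0.34896951,  0.23328353, -0.61140534]), 'torque': array([-0.01855601,  0.03416053,  0.01111352]), 'finger_force': 0.0, 'grip_width': 0.9983710930585195}
```

View pics/top0.png

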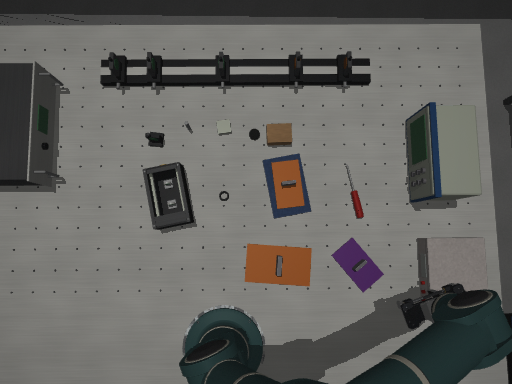

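View pics/side0.png

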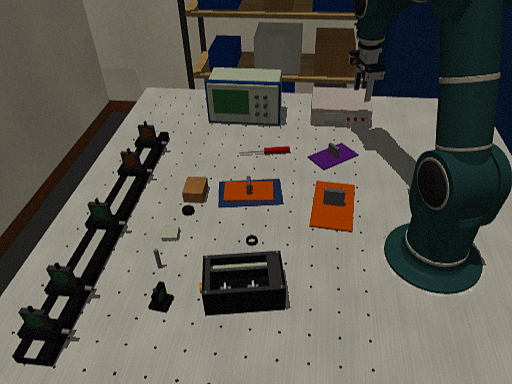

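The top view shows the small orange panel on its blue mat at about (288,184), the enclosure at (168,196), a larger orange decoy at (278,265) and a purple one at (357,264). In the side view the enclosure is at (243,282) and the panel at (250,192). Next I measure both.

```bash
cat > h.py <<'E'
import numpy as np,cv2
from scipy.spatial.transform import Rotation as R
from cell import env
def cloud(n,d):
    i=env.camera_info(n);K=i["intrinsics"]
    v,u=np.mgrid[:d.shape[0],:d.shape[1]]
    c=np.stack([(u-K[0,2])/K[0,0]*d,(v-K[1,2])/K[1,1]*d,d],-1)
    return R.from_quat(i["orientation"]).apply(c.reshape(-1,3)).reshape(c.shape)+i["position"]
def rect(P):
    r=cv2.minAreaRect(P.astype(np.float32)[:,:2]); return r
E
python3 - <<'E'
from h import *
for n in("top","side"):
    p=cv2.imread(f"pics/{n}0.png");d=np.load(f"pics/{n}0.npy");W=cloud(n,d)
    hsv=cv2.cvtColor(p,cv2.COLOR_BGR2HSV)
    o=(hsv[...,0]<14)&(hsv[...,1]>150)&(hsv[...,2]>90)&(d>0)
    k,l,s,c=cv2.connectedComponentsWithStats(o.astype(np.uint8))
    for i in range(1,k):
        if s[i,4]>250:
            P=W[l==i]; print(n,"orange",s[i,:5],rect(P),np.median(P[:,2]))
    # handle: points 25..60 high near panel
    m=(W[...,2]>28)&(W[...,2]<75)&(np.hypot(W[...,0]-430,W[...,1]+210)<60)&(d>0)
    if m.sum()>4: print(n,"handle",m.sum(),rect(W[m]),W[m].mean(0),W[m][:,2].max())
    m=(W[...,2]>80)&(W[...,2]<100)&(np.hypot(W[...,0]-390,W[...,1]-210)<150)&(d>0)
    P=W[m]; print(n,"box",m.sum(),rect(P),P.mean(0),np.median(P[:,2]))
    m=(W[...,2]>5)&(np.hypot(W[...,0]-390,W[...,1]-210)<150)&(d>0)
    print(rect(W[m]))
p=cv2.imread("pics/top0.png");cv2.imwrite("pics/a.png",cv2.resize(p[150:245,130:330],None,fx=4,fy=4,interpolation=cv2.INTER_CUBIC))
p=cv2.imread("pics/side0.png");cv2.imwrite("pics/b.png",cv2.resize(p[160:330,150:320],None,fx=3.5,fy=3.5,interpolation=cv2.INTER_CUBIC))
E
```

```text
Traceback (most recent call last):
  File "h.py", line 10, in rect
    r=cv2.minAreaRect(P.astype(np.float32)[:,:2]); return r
cv2.error: OpenCV(4.12.0) /io/opencv/modules/imgproc/src/convhull.cpp:143: error: (-215:Assertion failed) total >= 0 && (depth == CV_32F || depth == CV_32S) in function 'convexHull'
```

```bash
sed -i 's/P.astype(np.float32)\[:,:2\]/np.ascontiguousarray(P[:,:2],dtype=np.float32)/' h.py
python3 - <<'E'
from h import *
for n in("top","side"):
    p=cv2.imread(f"pics/{n}0.png");d=np.load(f"pics/{n}0.npy");W=cloud(n,d)
    hsv=cv2.cvtColor(p,cv2.COLOR_BGR2HSV)
    o=(hsv[...,0]<14)&(hsv[...,1]>150)&(hsv[...,2]>90)&(d>0)
    k,l,s,c=cv2.connectedComponentsWithStats(o.astype(np.uint8))
    for i in range(1,k):
        if s[i,4]>250:
            P=W[l==i]; print(n,"orange",s[i,:5],rect(P),np.median(P[:,2]))
    m=(W[...,2]>28)&(W[...,2]<75)&(np.hypot(W[...,0]-430,W[...,1]+210)<60)&(d>0)
    if m.sum()>4: print(n,"handle",m.sum(),rect(W[m]),W[m].mean(0),W[m][:,2].max())
    m=(W[...,2]>80)&(W[...,2]<100)&(np.hypot(W[...,0]-390,W[...,1]-210)<150)&(d>0)
    P=W[m]; print(n,"box",m.sum(),rect(P),P.mean(0),np.median(P[:,2]))
    m=(W[...,2]>5)&(np.hypot(W[...,0]-390,W[...,1]-210)<150)&(d>0)
    print(rect(W[m]))
p=cv2.imread("pics/top0.png");cv2.imwrite("pics/a.png",cv2.resize(p[150:245,130:330],None,fx=4,fy=4,interpolation=cv2.INTER_CUBIC))
p=cv2.imread("pics/side0.png");cv2.imwrite("pics/b.png",cv2.resize(p[160:330,150:320],None,fx=3.5,fy=3.5,interpolation=cv2.INTER_CUBIC))
E
```

```text
top orange [ 272  160   32   49 1137] ((578.1129760742188, -234.15374755859375), (171.54879760742188, 99.12511444091797), 6.4919114112854) 9.024069922030094
top orange [ 245  244   66   42 2278] ((286.603515625, -194.6036376953125), (230.27403259277344, 133.3642578125), 85.2392807006836) 6.523651417652218
top box 593 ((486.59466552734375, 181.682373046875), (118.86832427978516, 129.50318908691406), 10.69290542602539) [459.5375699  181.71060377  90.01884877] 90.1155004034697
((391.9237976074219, 211.59536743164062), (286.18701171875, 288.4910583496094), 28.780683517456055)
side orange [223 181  51  20 824] ((579.1273193359375, -238.66802978515625), (172.20147705078125, 111.56573486328125), 7.129931449890137) 8.324821966395916
side orange [ 309  181   46   50 1523] ((285.31353759765625, -199.16546630859375), (246.8744659423828, 136.2992706298828), 85.48347473144531) 6.283308120688957
side box 929 ((486.21624755859375, 184.01016235351562), (118.88697814941406, 135.9919891357422), 11.047005653381348) [462.71278647 189.74423108  89.13180548] 89.53019475978897
((431.58721923828125, 220.71929931640625), (192.77066040039062, 249.33152770996094), 45.98501205444336)
```

View pics/a.png

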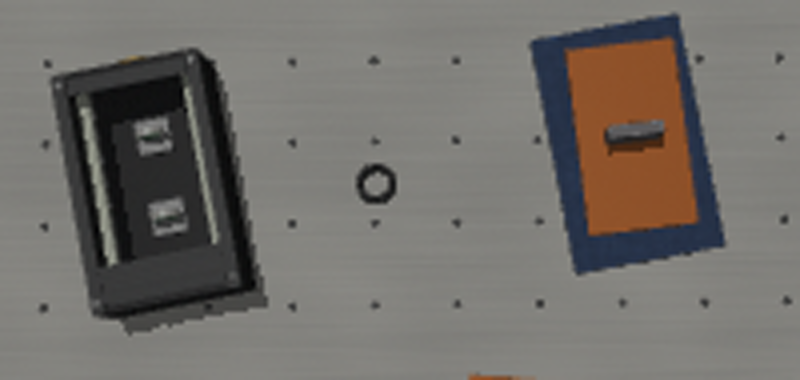

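View pics/b.png

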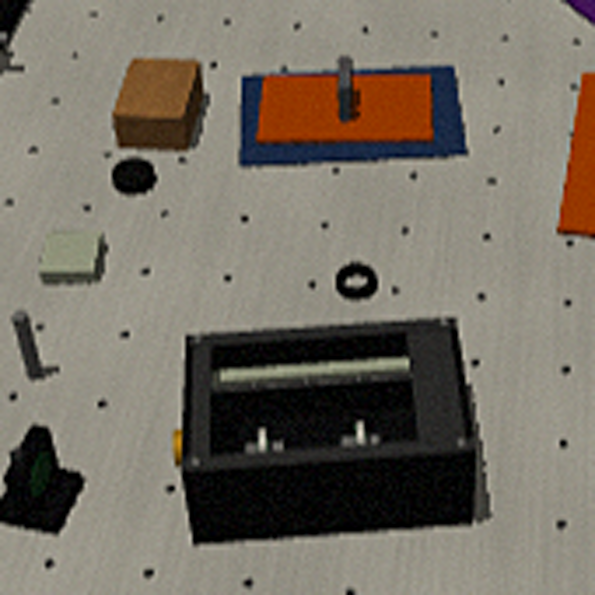

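The zoomed views show that the enclosure's wide lip is at the robot end (bottom of the top crop, about (165,285)). So the deep end faces the robot, and enclosure x points away from it at about 10.7°. The handle is at about (635,131) in the crop. I now refine both poses with model fits.

```bash
cat >> h.py <<'E'
from scipy.optimize import minimize
def proj(n,P):
    i=env.camera_info(n);K=i["intrinsics"]
    c=R.from_quat(i["orientation"]).inv().apply(P-i["position"])
    return (c@K.T)[:,:2]/c[:,2:3]
def mask(n,polys,S=8,shape=(384,512)):
    m=np.zeros((shape[0]*S//1,shape[1]*S),np.uint8)
    for P,v in polys:
        q=(proj(n,P)+.5)*S-.5
        cv2.fillPoly(m,[np.round(q*16).astype(np.int32)],v,shift=4)
    return cv2.resize(m,shape[::-1],interpolation=cv2.INTER_AREA).astype(float)/255
def quad(x0,x1,y0,y1,z,p):
    c,s=np.cos(p[2]),np.sin(p[2]);q=np.array([[x0,y0],[x1,y0],[x1,y1],[x0,y1]])
    return np.c_[q@np.array([[c,s],[-s,c]])+p[:2],np.full(4,z)]
def fit(n,tgt,w,f,p0):
    g=lambda a:np.sum(w*(mask(n,f(a*[1,1,.01]))-tgt)**2)
    r=minimize(g,np.array(p0)*[1,1,100],method="Nelder-Mead",options=dict(initial_simplex=np.array(p0)*[1,1,100]+np.array([[0,0,0],[6,0,0],[0,6,0],[0,0,4]]),xatol=.05,fatol=.01))
    return r.x*[1,1,.01],r.fun,(w*tgt).sum()
E
cat > fit0.py <<'E'
from h import *
rim=lambda p:[(quad(-115,95,-64,64,90,p),255),(quad(-75,75,-52,52,90,p),0)]
pan=lambda p:[(quad(-86,86,-50,50,9,p),255)]
for n in("top","side"):
    p=cv2.imread(f"pics/{n}0.png");d=np.load(f"pics/{n}0.npy");W=cloud(n,d)
    hsv=cv2.cvtColor(p,cv2.COLOR_BGR2HSV)
    near=lambda x,y,r:np.hypot(W[...,0]-x,W[...,1]-y)<r
    z=W[...,2]
    t=((z>82)&(z<98)&near(480,185,150)&(d>0)).astype(float)
    print(n,"rim",fit(n,t,np.ones_like(t),rim,[475,182,.185]),"z",np.median(z[t>0]))
    o=((hsv[...,0]<14)&(hsv[...,1]>120)&near(578,-234,120)).astype(float)
    w=np.ones_like(o); w[(near(578,-234,40)&(o==0))|((z>14)&near(578,-234,70))]=0
    print(n,"panel",fit(n,o,w,pan,[578,-234,.115]))
    for x,y,h in((578,-236,12),):
        m=(z>22)&(z<80)&near(x,y,60); 
        if m.sum()>3: print(n,"handle",m.sum(),W[m].mean(0),rect(W[m]),np.percentile(z[m],95))
E
python3 fit0.py
```

```text
top rim (array([4.83489182e+02, 1.81219903e+02, 1.83914595e-01]), np.float64(1204.525105728566), np.float64(893.0)) z 90.23339738287723
top panel (array([ 5.77297997e+02, -2.33820640e+02,  1.11001972e-01]), np.float64(20.490257593233373), np.float64(1161.0))
top handle 66 [ 576.22012713 -231.97320974   49.43909424] ((577.2141723632812, -232.93470764160156), (12.866839408874512, 48.66030502319336), 5.886382102966309) 58.31959461401675
side rim (array([5.40477192e+02, 1.94596950e+02, 1.90430603e-01]), np.float64(397.70051518646676), np.float64(1425.0)) z 89.62610434807073
side panel (array([ 5.76730967e+02, -2.32172325e+02,  1.37253086e-01]), np.float64(33.89819300269127), np.float64(894.0))
side handle 54 [ 575.85989347 -226.22846091   45.91367795] ((576.9132690429688, -232.14048767089844), (10.526473999023438, 55.59550094604492), 3.6218678951263428) 56.04281664039704
```

```bash
sed -i 's/near(480,185,150)/near(535,190,170)/; s/\[475,182,.185\]/[538,192,.175]/' fit0.py; python3 fit0.py | grep rim
```

```text
top rim (array([5.41543068e+02, 1.92310655e+02, 1.94470207e-01]), np.float64(56.31667820069204), np.float64(1020.0)) z 90.22527535611289
side rim (array([5.40625750e+02, 1.96074698e+02, 1.93549682e-01]), np.float64(249.5585697808535), np.float64(1604.0)) z 89.63863458009371
```

send_rows(
  moves=[
    [[0,0,0],[0.04,-0.019,0],0],
    [[0,0,0],[0.04,-0.019,0],0],
    [[0,0,0],[0.04,-0.019,0],0],
    [[0,0,0],[0.04,-0.019,0],0],
    [[0,0,0],[0.04,-0.019,0],0],
    [[0,0,0],[0.04,-0.019,0],0],
    [[0,0,0],[0.04,-0.019,0],0.3],
    [[0,0,0],[0.04,-0.019,0],0.3],
    [[0,0,0],[0.04,-0.019,0],0.4],
    [[0,0,0],[0.04,-0.019,0],0.5],
  ],
  squeeze=30,
)

```text
time: 1.1
eef_pos: [516.3, -287.8, 205.3]
ee_rot: [0.988, 0.157, -0.0, -0.0]
contact_force: [0.7, -0.8, -0.4]
grip_width: 0.694
finger_force: 0.0
```

send_rows(
  moves=[
    [[0,0,-8.5],[0,0,0],0.5],
    [[0,0,-8.5],[0,0,0],0.5],
    [[0,0,-8.5],[0,0,0],0.5],
    [[0,0,-8.5],[0,0,0],0.5],
    [[0,0,-8.5],[0,0,0],0.5],
    [[0,0,-8.5],[0,0,0],0.5],
    [[0,0,-8.5],[0,0,0],0.5],
    [[0,0,-8.5],[0,0,0],0.5],
    [[0,0,-8.5],[0,0,0],0.5],
    [[0,0,0],[0,0,0],0.5],
  ],
)

```text
time: 2.1
eef_pos: [515.1, -289.3, 205.1]
ee_rot: [0.677, 0.736, 0.0, -0.0]
contact_force: [-0.2, 0.1, -0.2]
grip_width: 0.499
finger_force: 0.0
```

send_rows(
  moves=[
    [[0,0,-1.6],[0,0,0],0.5],
    [[0,0,0],[0.0122,0.017,0.03],0.5],
    [[0,0,0],[0.0122,0.017,0.03],0.5],
    [[0,0,0],[0.0122,0.017,0.03],0.5],
    [[0,0,0],[0.0122,0.017,0.03],0.5],
    [[0,0,0],[0,0,0],0.5],
  ],
)

```text
time: 2.7
eef_pos: [577.3, -230.0, 81.6]
ee_rot: [0.668, 0.745, -0.0, -0.003]
contact_force: [-0.2, 0.4, -1.3]
grip_width: 0.5
finger_force: 0.0
```

Run:
```python
from h import *
p,d=env.read_camera("side");W=cloud("side",d);z=W[...,2]
cv2.imwrite("pics/c.png",cv2.resize(p[130:230,190:310],None,fx=5,fy=5,interpolation=cv2.INTER_CUBIC))
s=env.state();print(s["eef_pos"],s["ee_rot"])
```

```text
[ 577.27721927 -231.80438565   83.76315156] [ 6.67942352e-01  7.44211163e-01 -2.79847395e-04 -1.63737183e-03]
```

View pics/c.png

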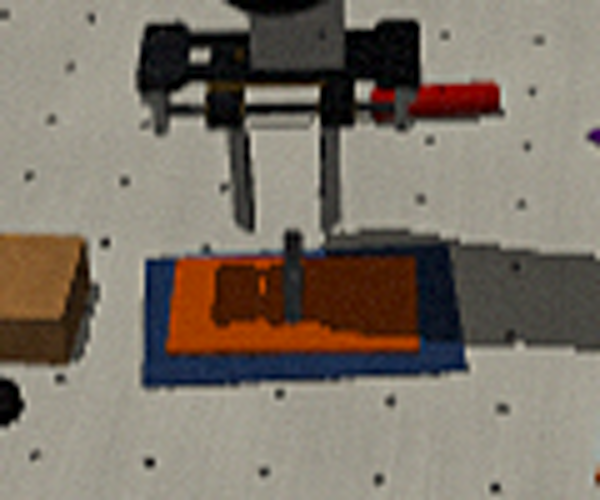

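The open fingers (245 and 330, about row 220) straddle the handle (293, 275) well. I'll go down and pinch it.

send_rows(
  moves=[
    [[0,0,0],[-0.001,0,0.02],0.5],
    [[0,0,0],[0,0,0.02],0.5],
    [[0,0,0],[0,0,0.015],0.5],
    [[0,0,0],[0,0,0.01],0.5],
    [[0,0,0],[0,0,0],0.5],
    [[0,0,0],[0,0,0],0.7],
    [[0,0,0],[0,0,0],0.9],
    [[0,0,0],[0,0,0],0.95],
    [[0,0,0],[0,0,0],1],
    [[0,0,0],[0,0,0],1],
  ],
  squeeze=35,
)

```text
time: 3.75
eef_pos: [577.7, -234.5, 20.7]
ee_rot: [0.668, 0.744, -0.0, 0.0]
contact_force: [1.1, -0.1, 4.4]
grip_width: 0.124
finger_force: 35.0
```

send_rows(
  moves=[
    [[0,0,0],[0,0,0],1],
    [[0,0,0],[0,0,0],1],
  ],
)

```text
time: 3.95
eef_pos: [577.7, -234.5, 20.7]
ee_rot: [0.668, 0.744, -0.0, 0.0]
contact_force: [-3.7, 0.0, 6.1]
grip_width: 0.127
finger_force: 35.0
```

send_rows(
  moves=[
    [[0,0,0],[0,0,-0.005],1],
    [[0,0,0],[0,0,-0.01],1],
    [[0,0,0],[0,0,-0.02],1],
    [[0,0,0],[0,0,-0.03],1],
    [[0,0,0],[0,0,-0.03],1],
    [[0,0,0],[0,0,-0.03],1],
    [[0,0,0],[0,0,-0.03],1],
    [[0,0,0],[0,0,-0.02],1],
    [[0,0,0],[0,0,-0.01],1],
    [[0,0,0],[0,0,0],1],
  ],
)

```text
time: 4.95
eef_pos: [578.2, -234.4, 206.7]
ee_rot: [0.668, 0.744, 0.0, 0.001]
contact_force: [0.2, -0.6, -3.2]
grip_width: 0.122
finger_force: 35.0
```

send_rows(
  moves=[
    [[0,0,0],[0.02,0,0],1],
    [[0,0,0],[0.03,0,0],1],
    [[0,0,0],[0.035,0,0],1],
    [[0,0,0],[0.035,0,0],1],
    [[0,0,0],[0.035,0,0],1],
    [[0,0,0],[0.035,0,0],1],
    [[0,0,0],[0.035,0,0],1],
    [[0,0,0],[0.035,0,0],1],
    [[0,0,0],[0.035,0,0],1],
    [[0,0,0],[0.035,0,0],1],
  ],
)

```text
time: 5.95
eef_pos: [540.8, 95.5, 204.3]
ee_rot: [0.668, 0.744, -0.001, -0.001]
contact_force: [1.6, -0.2, -3.0]
grip_width: 0.124
finger_force: 35.0
```

send_rows(
  moves=[
    [[0,0,0],[0.035,0,0],1],
    [[0,0,0],[0.03,0.002,0],1],
    [[0,0,0],[0.02,0.004,0],1],
    [[0,0,0],[0.01,0.005,0],1],
    [[0,0,-2.3],[0,0,0],1],
    [[0,0,-2.4],[0,0,0],1],
    [[0,0,0],[0,0,0],1],
    [[0,0,0],[0,0,0],1],
    [[0,0,0],[0,0,0],1],
  ],
)

```text
time: 6.85
eef_pos: [542.8, 189.0, 205.2]
ee_rot: [0.637, 0.771, -0.0, -0.0]
contact_force: [-0.4, -0.3, -2.7]
grip_width: 0.126
finger_force: 35.0
```

Run:
```python
from h import *
s=env.state();e=s["eef_pos"];print(e,s["contact_force"])
for n in("top","side"):
    p,d=env.read_camera(n);W=cloud(n,d);z=W[...,2]
    cv2.imwrite(f"pics/d{n}.png",p)
    hsv=cv2.cvtColor(p,cv2.COLOR_BGR2HSV)
    o=((hsv[...,0]<14)&(hsv[...,1]>110)&(z>150)&(np.hypot(W[...,0]-e[0],W[...,1]-e[1])<160)).astype(float)
    print(n,o.sum(),"z",np.median(z[o>0]))
    zt=e[2]-9
    f=lambda p:[(quad(-86,86,-50,50,zt,p),255)]
    # ignore gripper occluded pixels: dark or higher points
    w=np.ones_like(o); w[(z>zt+15)]=0
    w=cv2.erode(w,np.ones((3,3)))
    print(fit(n,o,w,f,[e[0],e[1],.19]))
```

```text
[542.78534869 189.02915478 205.19357489] [-0.38975331 -0.30909464 -2.69180976]
top 574.0 z 193.40919206840204
(array([5.42506701e+02, 1.88246816e+02, 1.91951477e-01]), np.float64(5.4560399846213), np.float64(504.0))
side 2018.0 z 193.27812957082364
(array([5.42151136e+02, 1.94461210e+02, 1.81583842e-01]), np.float64(59.958200692041515), np.float64(1836.0))
```

View pics/dtop.png

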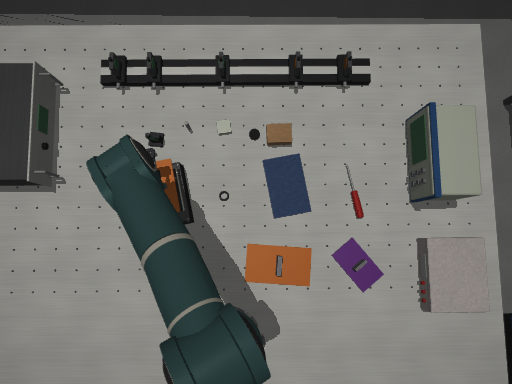

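The top view shows the panel held over the enclosure, partly hidden by the arm (orange at about (170,180)). All the bystanders look unmoved. I'll sharpen the enclosure fit by adding wall faces to the model.

```bash
cat > fit1.py <<'E'
from h import *
def g(n,tgt,p0,zc,S=6):
    x0,y0,x1,y1=[0,0,512,384]
    def m(p):
        a=np.r_[quad(-115,95,-64,64,90,p),quad(-115,95,-64,64,zc,p)]
        M=np.zeros((384*S,512*S),np.uint8)
        sc=lambda P:np.round(((proj(n,P)+.5)*S-.5)*16).astype(np.int32)
        cv2.fillConvexPoly(M,cv2.convexHull(sc(a)),255,shift=4)
        H=np.full_like(M,255)
        for q in(quad(-75,75,-52,52,90,p),quad(-75,75,-52,52,zc,p)):
            h=np.zeros_like(M);cv2.fillConvexPoly(h,sc(q),255,shift=4);H&=h
        M[H>0]=0
        return cv2.resize(M,(512,384),interpolation=cv2.INTER_AREA)/255.
    f=lambda a:np.sum((m(a*[1,1,.01])-tgt)**2)
    b=np.array(p0)*[1,1,100]
    r=minimize(f,b,method="Nelder-Mead",options=dict(initial_simplex=b+np.array([[0,0,0],[5,0,0],[0,5,0],[0,0,3]]),xatol=.05,fatol=.01))
    return r.x*[1,1,.01],r.fun
for n in("top","side"):
    d=np.load(f"pics/{n}0.npy");W=cloud(n,d);z=W[...,2]
    for zc in(82,86):
        t=((z>zc)&(z<100)&(np.hypot(W[...,0]-535,W[...,1]-190)<170)&(d>0)).astype(float)
        print(n,zc,g(n,t,[539,191,.18],zc),t.sum())
E
python3 fit1.py
```

```text
top 82 (array([5.41863000e+02, 1.93058592e+02, 1.94032912e-01]), np.float64(38.9759015763168)) 1026.0
top 86 (array([5.41757043e+02, 1.93039891e+02, 1.95439327e-01]), np.float64(87.0960707420223)) 948.0
side 82 (array([5.41359037e+02, 1.92604750e+02, 1.96567088e-01]), np.float64(68.2562552864283)) 1604.0
side 86 (array([5.41275500e+02, 1.92512808e+02, 1.94426551e-01]), np.float64(73.40916570549788)) 1458.0
```

```bash
cat >> h.py <<'E'
def pfit(n,p,d,zt,p0,S=6):
    W=cloud(n,d);z=W[...,2];hsv=cv2.cvtColor(p,cv2.COLOR_BGR2HSV)
    near=np.hypot(W[...,0]-p0[0],W[...,1]-p0[1])<170
    o=((hsv[...,0]<16)&(hsv[...,1]>90)&(z>zt-30)&near).astype(float)
    w=np.ones_like(o);w[z>zt+12]=0;w=cv2.erode(w,np.ones((3,3)))
    # shadowed/unsure interior
    def m(q):
        M=np.zeros((384*S,512*S),np.uint8)
        P=proj(n,np.r_[quad(-86,86,-50,50,zt,q),quad(-86,86,-50,50,zt-5,q)])
        cv2.fillConvexPoly(M,cv2.convexHull(np.round(((P+.5)*S-.5)*16).astype(np.int32)),255,shift=4)
        return cv2.resize(M,(512,384),interpolation=cv2.INTER_AREA)/255.
    b=np.array(p0)*[1,1,100]
    r=minimize(lambda a:np.sum(w*(m(a*[1,1,.01])-o)**2),b,method="Nelder-Mead",options=dict(initial_simplex=b+np.array([[0,0,0],[5,0,0],[0,5,0],[0,0,3]]),xatol=.05,fatol=.01))
    return r.x*[1,1,.01],r.fun,(o*w).sum()
E
python3 - <<'E'
from h import *
for n in("top","side"):
    p,d=env.read_camera(n)
    for zt in(192.5,194):print(n,zt,pfit(n,p,d,zt,[542,190,.19]))
    p,d=cv2.imread(f"pics/{n}0.png"),np.load(f"pics/{n}0.npy")
    print("before",pfit(n,p,d,8.5,[577,-233,.11]))
s=env.state();print(s["eef_pos"],s["ee_rot"])
E
```

```text
top 192.5 (array([5.43488382e+02, 1.89936441e+02, 1.89418596e-01]), np.float64(4.847458669742407), np.float64(494.0))
top 194 (array([5.42981258e+02, 1.89666800e+02, 1.92447384e-01]), np.float64(4.808519800076893), np.float64(496.0))
before (array([ 5.78025718e+02, -2.34239352e+02,  1.13220128e-01]), np.float64(12.312556708958095), np.float64(1129.0))
side 192.5 (array([5.43621639e+02, 1.88402225e+02, 1.88865910e-01]), np.float64(23.046751249519417), np.float64(1845.0))
side 194 (array([5.43337528e+02, 1.89761734e+02, 1.88732540e-01]), np.float64(27.72487504805844), np.float64(1847.0))
before (array([ 5.77417619e+02, -2.36573029e+02,  1.22567770e-01]), np.float64(21.004121491733947), np.float64(825.0))
[542.83104243 189.25814434 205.43949407] [ 6.36961105e-01  7.70895939e-01 -2.17420165e-05 -3.40731140e-05]
```

send_rows(
  moves=[
    [[0,0,-0.3],[0.0037,0.009,0],1],
    [[-7.5,0,0],[0,0,0],1],
    [[-7.5,0,0],[0,0,0],1],
    [[0,0,0],[0,-0.0039,0.0145],1],
    [[0,0,0],[0,-0.0039,0.0145],1],
    [[0,0,0],[0,-0.0039,0.0145],1],
    [[0,0,0],[0,-0.0039,0.0145],1],
    [[0,0,0],[0,-0.0039,0.0145],1],
    [[0,0,0],[0,0,0],1],
    [[0,0,0],[0,0,0],1],
  ],
)

```text
time: 8.05
eef_pos: [550.9, 194.9, 130.0]
ee_rot: [0.629, 0.766, 0.101, 0.082]
contact_force: [0.4, 1.0, -2.2]
grip_width: 0.128
finger_force: 35.0
```

```bash
cat > st.py <<'E'
from h import *
def st():
    s=env.state();r=R.from_quat(s["ee_rot"]).as_matrix();H=R.from_euler("z",.195).as_matrix()
    o=np.array([541.6,192.8,0]);T=H.T@(s["eef_pos"]+[.5,.2,0]-o);M=H.T@r
    C=T+17*M[:,2];L=C-86*M[:,1];Rr=C+86*M[:,1]
    print("t",s["time"],"TCPh",T.round(1),"C",C.round(1),"L",L.round(1),"R",Rr.round(1),"tilt/roll/yaw",np.degrees([np.arcsin(M[2,1]),np.arcsin(M[2,0]),np.arctan2(M[1,1],M[0,1])]).round(2),"Fh",(H.T@s["contact_force"]).round(1),"Mh",(H.T@s["torque"]).round(2))
st()
E
python3 st.py
python3 - <<'E'
from h import *
p,d=env.read_camera("side");cv2.imwrite("pics/e.png",cv2.resize(p[200:340,170:320],None,fx=4.5,fy=4.2,interpolation=cv2.INTER_CUBIC)[:600])
E
```

```text
t 8.05 TCPh [ 10.1   0.4 130. ] C [ 14.5   0.4 113.6] L [-68.6   0.3  91.4] R [ 97.5   0.4 135.8] tilt/roll/yaw [14.95  0.02  0.03] Fh [ 0.6  0.9 -2.2] Mh [-0.05  0.33 -0.03]
```

View pics/e.png

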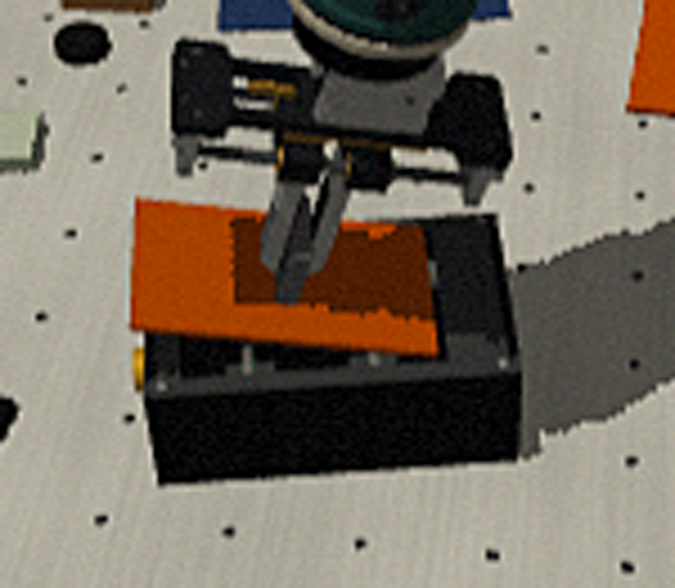

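The panel is tilted over the opening: its low end is at (437,350) near the wide deep lip and its high end is at the left. I'll lower it in slowly.

send_rows(
  moves=[
    [[0,0,0],[0,-0.0013,0.0048],1],
    [[0,0,0],[0,-0.0013,0.0048],1],
    [[0,0,0],[0,0,0],1],
  ],
)

```text
time: 8.4
eef_pos: [550.6, 194.4, 119.9]
ee_rot: [0.629, 0.766, 0.101, 0.083]
contact_force: [-0.1, -0.7, -3.2]
grip_width: 0.126
finger_force: 35.0
```

send_rows(
  moves=[
    [[0,0,0],[0,-0.0013,0.0048],1],
    [[0,0,0],[0,-0.0013,0.0048],1],
    [[0,0,0],[0,-0.0013,0.0048],1],
    [[0,0,0],[0,0,0],1],
  ],
)

```text
time: 8.8
eef_pos: [550.4, 194.5, 104.6]
ee_rot: [0.629, 0.766, 0.1, 0.082]
contact_force: [-0.7, 0.3, -3.8]
grip_width: 0.125
finger_force: 35.0
```

```bash
python3 st.py
```

```text
t 8.8 TCPh [9.500e+00 1.000e-01 1.046e+02] C [13.9  0.1 88.2] L [-69.2   0.   66.1] R [9.700e+01 1.000e-01 1.104e+02] tilt/roll/yaw [14.93 -0.    0.03] Fh [-0.6  0.4 -3.8] Mh [-0.05  0.35  0.  ]
```

send_rows(
  moves=[
    [[0,0,0],[0,-0.0039,-0.001],1],
    [[0,0,0],[0,-0.0039,-0.001],1],
    [[0,0,0],[0,-0.0039,-0.001],1],
    [[0,0,0],[0,-0.0019,-0.0005],1],
    [[0,0,0],[0,0,0],1],
  ],
)

```text
time: 9.3
eef_pos: [536.9, 191.8, 105.6]
ee_rot: [0.629, 0.766, 0.101, 0.083]
contact_force: [0.0, 0.2, -3.1]
grip_width: 0.126
finger_force: 35.0
```

send_rows(
  moves=[
    [[0,0,0],[0,-0.0019,-0.0005],1],
    [[0,0,0],[0,-0.001,-0.00026],1],
    [[0,0,0],[0,0,0],1],
  ],
)

```text
time: 9.6
eef_pos: [534.0, 191.3, 105.3]
ee_rot: [0.629, 0.766, 0.101, 0.083]
contact_force: [0.0, 0.7, -2.7]
grip_width: 0.124
finger_force: 35.0
```

```bash
python3 st.py
```

```text
t 9.6 TCPh [-7.200e+00  1.000e-01  1.053e+02] C [-2.8  0.1 88.9] L [-85.9   0.1  66.7] R [ 80.3   0.2 111.2] tilt/roll/yaw [14.99  0.    0.02] Fh [ 0.1  0.7 -2.7] Mh [-0.08  0.36  0.01]
```

send_rows(
  moves=[
    [[0,0,0],[0,-0.0019,-0.0005],1],
    [[0,0,0],[0,-0.001,-0.00026],1],
    [[0,0,0],[0,0,0],1],
  ],
)

```text
time: 9.9
eef_pos: [531.4, 190.8, 105.5]
ee_rot: [0.629, 0.766, 0.101, 0.083]
contact_force: [2.9, 0.7, -2.9]
grip_width: 0.122
finger_force: 35.0
```

```bash
python3 st.py
```

```text
t 9.9 TCPh [-9.900e+00  1.000e-01  1.055e+02] C [-5.5  0.1 89.1] L [-88.5   0.1  66.8] R [7.760e+01 1.000e-01 1.114e+02] tilt/roll/yaw [1.503e+01 1.000e-02 2.000e-02] Fh [ 2.9  0.1 -2.9] Mh [-0.06 -0.44  0.01]
```

send_rows(
  moves=[
    [[0,0,0],[0,0,0],1],
    [[0,0,0],[0,-0.0014,-0.0004],1],
    [[0,0,0],[0,-0.0014,-0.0004],1],
    [[0,0,0],[0,-0.0014,-0.0004],1],
    [[0,0,0],[0,0,0],1],
  ],
  squeeze=55,
)

```text
time: 10.4
eef_pos: [526.9, 189.9, 105.5]
ee_rot: [0.629, 0.766, 0.101, 0.083]
contact_force: [4.1, 0.4, -2.8]
grip_width: 0.126
finger_force: 55.0
```

send_rows(
  moves=[
    [[0,0,0],[0,-0.0014,-0.0004],1],
    [[0,0,0],[0,-0.0014,-0.0004],1],
    [[0,0,0],[0,0,0],1],
  ],
)

```text
time: 10.7
eef_pos: [524.2, 189.4, 105.6]
ee_rot: [0.629, 0.766, 0.101, 0.083]
contact_force: [5.6, 1.0, -3.5]
grip_width: 0.122
finger_force: 55.0
```

```bash
python3 st.py
```

```text
t 10.7 TCPh [-1.720e+01  1.000e-01  1.056e+02] C [-12.8   0.1  89.2] L [-95.9   0.1  66.9] R [ 70.3   0.2 111.5] tilt/roll/yaw [1.503e+01 1.000e-02 2.000e-02] Fh [ 5.7 -0.1 -3.5] Mh [-0.19 -1.29 -0.05]
```

send_rows(
  moves=[
    [[0,0,0],[0,-0.0012,-0.0003],1],
    [[1.4,0,0],[0,0.0002,0.0021],1],
    [[1.4,0,0],[0,0.0002,0.0021],1],
    [[1.4,0,0],[0,0.0003,0.0021],1],
    [[0,0,0],[0,0,0],1],
  ],
)

```text
time: 11.2
eef_pos: [525.8, 189.7, 99.4]
ee_rot: [0.632, 0.769, 0.073, 0.059]
contact_force: [4.7, 0.6, -2.6]
grip_width: 0.125
finger_force: 55.0
```

```bash
python3 st.py
```

```text
t 11.2 TCPh [-15.6   0.1  99.4] C [-12.4   0.1  82.7] L [-96.9   0.2  66.7] R [72.1  0.1 98.8] tilt/roll/yaw [ 1.074e+01  4.000e-02 -1.000e-02] Fh [ 4.7 -0.4 -2.6] Mh [-0.17 -1.45  0.  ]
```

send_rows(
  moves=[
    [[1.4,0,0],[0,-0.0001,0.0018],1],
    [[1.4,0,0],[0,-0.0001,0.0018],1],
    [[0,0,0],[0,0,0],1],
  ],
)

```text
time: 11.5
eef_pos: [526.1, 189.7, 95.7]
ee_rot: [0.633, 0.771, 0.053, 0.043]
contact_force: [6.1, 0.8, -3.3]
grip_width: 0.125
finger_force: 55.0
```

Run:
```python
from st import *
p,d=env.read_camera("side");cv2.imwrite("pics/f.png",cv2.resize(p[200:340,170:320],None,fx=4.5,fy=4.2,interpolation=cv2.INTER_CUBIC)[:600])
st()
```

```text
t 11.5 TCPh [-15.3   0.1  95.7] C [-13.    0.1  78.9] L [-98.1   0.1  67. ] R [72.2  0.1 90.7] tilt/roll/yaw [ 7.9   0.04 -0.01] Fh [ 6.1 -0.4 -3.3] Mh [-0.09 -1.73  0.01]
t 11.55 TCPh [-15.4   0.1  95.8] C [-13.1   0.1  78.9] L [-98.2   0.1  67.1] R [72.1  0.1 90.8] tilt/roll/yaw [7.94 0.04 0.  ] Fh [ 6.2 -0.7 -3.7] Mh [-0.17 -1.7  -0.04]
```

View pics/f.png

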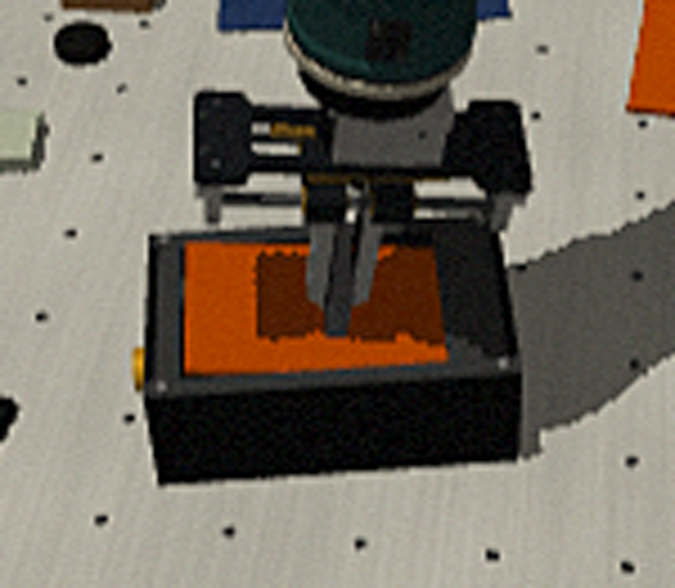

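The high end at image left (183, 245–370) sits just inside the shallow lip with a thin dark gap. I'll rotate it down past the lip.

send_rows(
  moves=[
    [[1.3,0,0],[0,0.0002,0.002],1],
    [[0,0,0],[0,0,0],1],
  ],
)

```text
time: 11.75
eef_pos: [526.5, 189.8, 93.8]
ee_rot: [0.634, 0.771, 0.045, 0.036]
contact_force: [6.4, 1.3, -3.8]
grip_width: 0.126
finger_force: 55.0
```

send_rows(
  moves=[
    [[1.3,0,0],[0,0.0002,0.002],1],
    [[0,0,0],[0,0,0],1],
  ],
)

```text
time: 11.95
eef_pos: [526.9, 189.9, 91.9]
ee_rot: [0.634, 0.772, 0.036, 0.029]
contact_force: [6.3, 1.9, -2.9]
grip_width: 0.124
finger_force: 55.0
```

send_rows(
  moves=[
    [[1.3,0,0],[0,0.0002,0.002],1],
    [[0,0,0],[0,0,0],1],
  ],
)

```text
time: 12.15
eef_pos: [527.3, 190.0, 89.9]
ee_rot: [0.634, 0.772, 0.027, 0.022]
contact_force: [6.9, 0.8, -2.8]
grip_width: 0.124
finger_force: 55.0
```

```bash
python3 st.py
```

```text
t 12.15 TCPh [-14.    0.1  89.9] C [-12.8   0.1  72.9] L [-98.6   0.1  66.9] R [73.   0.1 79. ] tilt/roll/yaw [4.01 0.04 0.  ] Fh [ 6.9 -0.6 -2.8] Mh [-0.13 -1.72  0.02]
```

The second end is past the lip with no vertical force. I'll level it and ease it back off the bumper.

send_rows(
  moves=[
    [[1.35,0,0],[0,0.0002,0.002],1],
    [[1.35,0,0],[0,0.0003,0.002],1],
    [[1.3,0,0],[0,0.0003,0.002],1],
    [[0,0,0],[0,0,0],1],
  ],
)

```text
time: 12.55
eef_pos: [528.5, 190.2, 83.9]
ee_rot: [0.635, 0.773, 0.0, -0.0]
contact_force: [6.8, 1.6, -1.6]
grip_width: 0.122
finger_force: 55.0
```

send_rows(
  moves=[
    [[0,0,0],[0,0.002,0],1],
    [[0,0,0],[0,0.002,0],1],
    [[0,0,0],[0,0.002,0],1],
    [[0,0,0],[0,0.002,0],1],
    [[0,0,0],[0,0.002,0],1],
    [[0,0,0],[0,0.002,0],1],
    [[0,0,0],[0,0,0],1],
  ],
)

```text
time: 13.25
eef_pos: [539.4, 192.4, 83.9]
ee_rot: [0.635, 0.773, 0.0, 0.0]
contact_force: [2.5, -0.7, -2.5]
grip_width: 0.125
finger_force: 55.0
```

```bash
python3 st.py
```

```text
t 13.25 TCPh [-1.7  0.1 83.9] C [-1.7  0.1 66.9] L [-87.7   0.1  66.9] R [84.3  0.1 67. ] tilt/roll/yaw [0.06 0.   0.02] Fh [ 2.3 -1.2 -2.5] Mh [-0.17 -0.63 -0.03]
```

send_rows(
  moves=[
    [[0,0,0],[0,0.0015,0],1],
    [[0,0,0],[0,0,0.001],1],
    [[0,0,0],[0,0,0.001],1],
    [[0,0,0],[0,0,0.001],1],
    [[0,0,0],[0,0,0.001],1],
    [[0,0,0],[0,0,0],1],
    [[0,0,0],[0,0,0],1],
  ],
)

```text
time: 13.95
eef_pos: [540.9, 192.6, 80.1]
ee_rot: [0.635, 0.773, 0.001, 0.0]
contact_force: [-0.1, -0.6, -3.2]
grip_width: 0.125
finger_force: 55.0
```

send_rows(
  moves=[
    [[0,0,0],[0,0,0.0007],1],
    [[0,0,0],[0,0,0.0007],1],
    [[0,0,0],[0,0,0],1],
  ],
)

```text
time: 14.25
eef_pos: [540.9, 192.7, 78.6]
ee_rot: [0.635, 0.773, 0.001, 0.0]
contact_force: [-0.6, 0.2, -2.9]
grip_width: 0.124
finger_force: 55.0
```

send_rows(
  moves=[
    [[0,0,0],[0,0,0.0007],1],
    [[0,0,0],[0,0,0.0007],1],
    [[0,0,0],[0,0,0],1],
  ],
)

```text
time: 14.55
eef_pos: [540.9, 192.6, 77.2]
ee_rot: [0.635, 0.773, 0.001, 0.0]
contact_force: [-0.4, -0.0, -3.6]
grip_width: 0.122
finger_force: 55.0
```

send_rows(
  moves=[
    [[0,0,0],[0,0,0.0007],1],
    [[0,0,0],[0,0,0.0008],1],
    [[0,0,0],[0,0,0],1],
  ],
)

```text
time: 14.85
eef_pos: [541.0, 192.7, 75.9]
ee_rot: [0.635, 0.773, 0.001, 0.001]
contact_force: [-1.9, -0.6, 3.0]
grip_width: 0.122
finger_force: 55.0
```

Ledge contact (+6 N on the tool). I'll check that it is even before letting go.

send_rows(
  moves=[
    [[0,0,0],[0,0,-0.0004],1],
    [[0,0,0],[0,0,0],1],
  ],
)

```text
time: 15.05
eef_pos: [541.0, 192.7, 76.3]
ee_rot: [0.635, 0.773, 0.001, 0.001]
contact_force: [-1.3, 0.8, 0.1]
grip_width: 0.121
finger_force: 55.0
```

```bash
python3 st.py
```

```text
t 15.05 TCPh [-0.1  0.2 76.3] C [-0.1  0.2 59.3] L [-86.1   0.1  59.1] R [85.9  0.2 59.4] tilt/roll/yaw [0.1  0.01 0.02] Fh [-1.1  1.   0.1] Mh [-0.08  0.3  -0.03]
```

send_rows(
  moves=[
    [[0,0,0],[0,0,0],1],
    [[0,0,0],[0,0,0],0.86],
    [[0,0,0],[0,0,0],0.82],
    [[0,0,0],[0,0,0],0.75],
    [[0,0,0],[0,0,0],0.65],
    [[0,0,0],[0,0,0],0.6],
    [[0,0,0],[0,0,0],0.6],
  ],
  squeeze=10,
)

```text
time: 15.75
eef_pos: [541.0, 192.7, 76.2]
ee_rot: [0.635, 0.773, 0.001, 0.001]
contact_force: [-0.3, -0.5, 0.6]
grip_width: 0.392
finger_force: 0.0
```

send_rows(
  moves=[
    [[0,0,0],[0,0,-0.005],0.6],
    [[0,0,0],[0,0,-0.01],0.6],
    [[0,0,0],[0,0,-0.02],0.6],
    [[0,0,0],[0,0,-0.03],0.6],
    [[0,0,0],[0,0,-0.04],0.6],
    [[0,0,0],[0,0,-0.04],0.6],
    [[0,0,0],[0,0,-0.03],0.6],
    [[0,0,0],[0,0,0],0.6],
  ],
)

```text
time: 16.55
eef_pos: [542.0, 193.6, 256.1]
ee_rot: [0.635, 0.773, 0.003, 0.002]
contact_force: [-0.7, 0.1, 0.1]
grip_width: 0.401
finger_force: 0.0
```

Run:
```python
from h import *
p,d=env.read_camera("side");cv2.imwrite("pics/g.png",cv2.resize(p[200:340,170:320],None,fx=4.5,fy=4.2,interpolation=cv2.INTER_CUBIC)[:600])
W=cloud("side",d);hsv=cv2.cvtColor(p,cv2.COLOR_BGR2HSV)
o=(hsv[...,0]<16)&(hsv[...,1]>90)&(np.hypot(W[...,0]-541,W[...,1]-193)<90)&(W[...,2]>40)&(W[...,2]<80)
P=W[o];H=P-[541.6,192.8,0];A=np.c_[H[:,0],H[:,1],np.ones(len(H))];print(len(P),np.linalg.lstsq(A,P[:,2],rcond=None)[0])
print(env.state()["eef_pos"])
```

```text
1416 [ 1.71767415e-03 -5.65700640e-03  6.43541409e+01]
[541.34878887 193.05888221 253.67114649]
```

View pics/g.png

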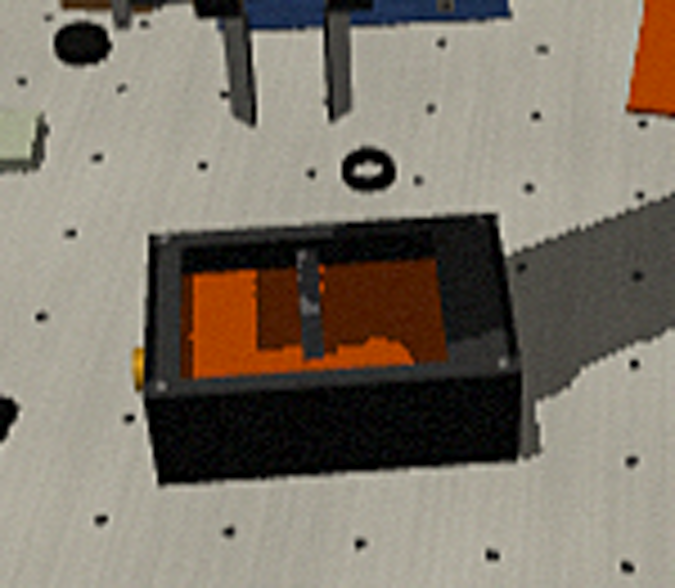

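The panel lies flat at z ≈ 64 on its top face, with slopes under 0.4°. Both ends are under the lips (orange runs under the left edge at x≈182 and the right edge at x≈445), and the gripper is clear above.

```bash
python3 -c "
from cell import env
print(env.finish_job())"
```

```text
the job is handed in; nothing more can be done
None
```

The panel is back in the enclosure, flat on the ledges with both ends under the lips. I released it, moved the gripper clear and handed in the job at about 17 s of the 54 s allowed; contact forces stayed below about 7 N.

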